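# Feel along the sanded slat

### The job

With the gripper's fingers shut, feel the freshly sanded curved slat for rough spots: run the fingertips along its top edge, touching it lightly, from the red-banded end to the blue-banded end, following the bend; it sits on soft springs and may dip a little, but do not press it down to its stop and do not lift it. Then press the green button down to pass the slat, let go, and finish clear. Leave the yellow button and everything else on the bench alone.

Things in the scene. Friction and masses are not known exactly. Their poses are not given: they have to be found in the camera images.
- edge0 (a point): point on the middle of the slat's top edge at the red-banded end, 17 mm from the end face: the tracing starts here. The slat is a pale wooden arc of 170 mm centre-line radius, about 231 mm long along the curve, 22 mm wide and 30 mm high; its flat level top lies 75 mm above the bench. The last 19 mm at each end are painted, red at the start and blue at the finish
- edge1 (a point): point on the middle of the slat's top edge, 39 mm further along the curve
- edge2 (a point): point on the middle of the slat's top edge, 39 mm further along the curve
- edge3 (a point): point on the middle of the slat's top edge, 39 mm further along the curve
- edge4 (a point): point on the middle of the slat's top edge, 39 mm further along the curve
- edge5 (a point): point on the middle of the slat's top edge, at the blue-banded end, 17 mm from the end face: the tracing finishes here
- slat (a joint): how far the slat is dipped on its springs, m: 0 at rest, positive when pressed down. It only moves straight up and down, needs about 0.5 N per mm (2 N for 4 mm), meets a hard stop at 16 mm, springs back by itself, and would go negative if it were lifted. A dip of 1 to 10 mm is a light touch
- rest: grey board 260 x 160 x 12 mm, fixed to the bench, that carries the slat on two sprung posts; origin at the centre of its underside, x along the slat's chord from red to blue, y towards the outside of its bend. It may stand at any yaw
- pass_top (a point): centre of the top face of the GREEN push button (36 mm across, on a black housing fixed to the bench); it is pressed straight down
- pass (a joint): travel of the green button, m: 0 released, 0.006 fully down (about 5 N, springs back)
- rework_top (a point): centre of the top face of the YELLOW push button, of the same kind: not to be pressed. The two buttons change places from one start to another
- rework (a joint): travel of the yellow button, m: 0 released, 0.006 fully down
- sanding_block: bystander: loose cork sanding block 60 x 34 x 24 mm lying on the board in the hollow of the slat; origin at the centre of its underside
- dowel: bystander: loose upright dowel, 22 mm across and 50 mm high, standing on the board outside the bend near the blue end; origin at the centre of its underside
- glue: bystander: loose white glue bottle, 60 mm across, 120 mm high; origin at the centre of its underside
- wax: bystander: loose wax tin, 70 mm across, 50 mm high; origin at the centre of its underside
- brush: bystander: loose bench brush, 200 mm long, lying on the bench
- offcut: bystander: loose wooden offcut 170 x 28 x 20 mm lying on the bench; origin at the centre of its underside
- screw_cup: bystander: loose blue cup, 64 mm across, 50 mm high; origin at the centre of its underside
There are look-alikes about, which are no part of the job. What is shaped like the part that bears rework_top but pink is not meant.

How it is judged:
By the outcome, as a careful person would: the job done as asked, in the order asked, and still so for the second after the job is handed in, with the robot touching nothing.
It also fails if it takes over 48 s, if anything falls off the work surface, if the arm or the gripper's body presses on something with over 40 N, if the wrist force passes 120 N, or if a joint passes its speed limit or range.

### The arm

A 6-joint arm with a two-finger parallel gripper is mounted at the origin on the work surface. World frame = base frame: x ahead of the robot, y to its left, z up, the work surface at z = 0. Lengths are in m, angles in rad, forces in N, time in s.
With the tool pointing down it reaches from about 0.325 to 1 m from the base axis. Payload 5.1 kg.
Tool frame: the origin (TCP) lies midway between the tips of the shut fingers; the grasp point (between the pads) lies 19 mm behind it (env.pinch_z is the distance from the TCP to the grasp point, in m); z points along the fingers, y is the direction in which the jaws open and shut (so a half turn about z gives the same grasp; the last joint's range is limited). The gripper opens to 85 mm and grips with 20 to 120 N. Pads are 22 mm wide; open, the fingers measure 114 mm over their backs; the gripper's body (76 mm by 85 mm) begins 54 mm behind the grasp point. The pads swing forward as they close: fully open they stand 13 mm farther back than shut.
Start: joints at [-1.222, 0.124, 1.65, -0, 1.367, -0.083], TCP at [0.272, -0.59, 0.231] pointing down, gripper open.
Joint ranges: [-2.61, 2.61], [-1.02, 2.33], [0.03, 2.71], [-1.35, 4.49], [0.32, 2.68], [-2.91, 2.91]. Speed limits (rad/s): [2.57, 2.57, 3.14, 3.14, 3.14, 3.14].

### API

Orientations are given as a unit quaternion [w, x, y, z].
In Python, from plant import status, optics, env gives the robot as it stands.
- The arm moves only by the tool apply_moves, never from a script. Its argument "deltas" is a list that holds one entry, the list of rows, each a list of 5 numbers: the gripper command: -1 is shut, 1 is fully open, values between are in proportion, then the shift along the tool's x, y, z in mm, then the turn about the tool's z in degrees. In form: [[[claw, x, y, z, roll], ...]]. A call has exactly 5 rows; each row is the pose to reach, as a shift and turn from the pose measured when the call began, along the tool's axes at that moment; what a row does not reach only later rows make up. A row lasts 1/12 s, in which the tool goes at most 41.7 mm and 7.16 degrees, less where a joint would pass 70% of its speed; a pose out of reach is approached as far as the arm can. A call with a gripper value outside its range is refused whole. The fingers move at their own pace and stop on an object; the grip force is fixed at half the most. Time passes only in rows, so rows that repeat a pose let the fingers close, or fill a call up. It gives the time, the measured TCP pose, the force and the opening at its end, in the units of the state.
- status.get_state(): the state, without advancing time (a new reading comes with each control period).
- optics.camera(name): name is "scene" or "top" or "wrist"; returns a dict with "frame" (480x640x3 uint8, red, green, blue), "fov_y" (degrees; the focal length in pixels is half the picture's height over the tangent of half this angle, whatever the lens; pixels are square), "cx", "cy" (the principal point, pixels), "xyz" and "orientation" of the camera in the world; the wrist camera has in their place "mount" (4x4, takes a point from camera to tool coordinates, whose origin is the TCP and whose axes are the flange's). Camera axes: x right, y up, looking along -z (the intrinsics and any distortion apply to the point x, -y, -z); pixel columns grow to the right and rows downward; lengths in m; the calibration is good to about 2 mm. A picture is of the moment at which its call begins: read the wrist's pose just before it. There is no depth.
- env.close_job(): hands the job in, once; it reports no verdict.
Trained networks look in the newest picture that a camera, given by its name, has taken for a name from the list of things; names that differ only in an ending like _2 or _b are one class to them, and where a whole thing is asked for, a point or a joint stands for the part that bears it (a point fixed in the world has none). Each returns a list of dicts, best first, with "score" (0 to 1); they miss things now and then, are a little off and sometimes report something else, mostly with a low value. They report only what shows in the picture. A call takes as long as a camera call. They do not tell look-alikes from the thing itself.
- optics.find_in(thing, camera): "position" ([x, y, z] in m, in the coordinates of the camera as it stood for that picture, good to about 4 mm: the middle of the surface that is visible of it).
- optics.cut_out(thing, camera): "region" (480x640 bool, what is visible of it).
The state is a dict: "time_s": time; "qpos": joint angles; "joint_velocities": joint speeds; "joint_torque": joint torques, N m; "eef_pos": TCP position; "ee_rot": TCP orientation; "contact_force": force on the tool from outside, world axes, zero at the start; "moment": the same for the moment, N m; "finger_gap": opening from 0.0 (shut) to 1.0 (fully open).
Only numpy, scipy, OpenCV 4.12 (cv2) and the standard library are available. Lean on these libraries where they do the work, as an engineer would, in place of code of your own. Each camera call takes 0.05 s, during which the arm holds its last target.

## Working session

There is one attempt and no reset: what is moved stays moved. The work goes in short steps, Python scripts to look and compute and a tool call to move; the robot and the scene stay as the last step left them, time stands still between calls to the robot, and variables do not carry over. Pictures are saved under pics/ and viewed, and the job is handed in when it is done.

Besides the shell and the picture viewer there is one more tool, called after ">>>" as name(argument=value, ...) on one line, values as JSON. apply_moves: Moves the arm, as the interface text tells. Its arguments: {"type":"object","properties":{"deltas":{"type":"array","items":{"type":"array","items":{"type":"array","items":{"type":"number"}}}}},"required":["deltas"]}

```bash
ls; mkdir -p pics; cat > h.py <<'E'
import numpy as np, cv2
from plant import status, optics, env
from scipy.spatial.transform import Rotation as R
def rot(q): return R.from_quat([q[1],q[2],q[3],q[0]]).as_matrix()
def cam(n):
    s=status.get_state(); c=optics.camera(n)
    if 'mount' in c:
        T=np.eye(4);T[:3,:3]=rot(s['ee_rot']);T[:3,3]=s['eef_pos'];M=T@np.array(c['mount'])
    else:
        M=np.eye(4);M[:3,:3]=rot(c['orientation']);M[:3,3]=c['xyz']
    c['M']=M;c['f']=240/np.tan(np.radians(c['fov_y'])/2);return c
def save(c,n): cv2.imwrite('pics/'+n,c['frame'][:,:,::-1])
def ray(c,u,v,z):
    d=c['M'][:3,:3]@np.array([(u-c['cx'])/c['f'],-(v-c['cy'])/c['f'],-1]);o=c['M'][:3,3]
    return o+d*(z-o[2])/d[2]
def proj(c,p):
    q=np.linalg.inv(c['M'])@np.append(p,1);return c['cx']+c['f']*q[0]/-q[2],c['cy']-c['f']*q[1]/-q[2]
def w(c,p): return (c['M']@np.append(p,1))[:3]
E
python3 - <<'E'
from h import *
for n in('scene','top'):
    c=cam(n);save(c,n+'0.png');print(n,c['fov_y'],c['cx'],c['cy'],c['xyz'],[k for k in c])
    for t in ['edge0','edge5','slat','pass','rework','rest','dowel','sanding_block','glue','wax','screw_cup']:
        print(t,[(round(d['score'],2),w(c,d['position']).round(3).tolist(),np.round(proj(c,w(c,d['position'])))) for d in optics.find_in(t,n)][:3])
print(status.get_state())
E
```

```text
pics
scene 49.364552018815814 327.89018122393423 232.25294081079008 [0.96838375 0.68380011 0.69094584] ['frame', 'fov_y', 'cx', 'cy', 'xyz', 'orientation', 'M', 'f']
edge0 [(0.57, [0.58, 0.026, 0.068], array([351., 261.])), (0.35, [0.455, 0.311, 0.017], array([500., 365.]))]
edge5 [(0.57, [0.58, 0.026, 0.068], array([351., 261.])), (0.35, [0.455, 0.311, 0.017], array([500., 365.]))]
slat [(0.8, [0.582, 0.026, 0.069], array([350., 261.])), (0.61, [0.411, -0.378, 0.022], array([333., 168.])), (0.24, [0.693, 0.315, 0.028], array([377., 418.]))]
pass [(0.56, [0.575, 0.337, 0.023], array([451., 401.])), (0.4, [0.565, -0.044, 0.033], array([340., 253.]))]
rework [(0.9, [0.458, 0.31, 0.018], array([498., 364.])), (0.76, [0.491, 0.218, 0.021], array([448., 332.])), (0.16, [0.408, -0.379, 0.022], array([334., 168.]))]
rest [(0.63, [0.581, 0.036, 0.008], array([352., 288.])), (0.31, [0.58, 0.027, 0.07], array([351., 261.]))]
dowel [(0.74, [0.677, 0.064, 0.046], array([313., 298.])), (0.59, [0.582, 0.026, 0.072], array([350., 260.]))]
sanding_block [(0.74, [0.564, -0.045, 0.033], array([341., 2
[... 1225 characters left out ...]
'qpos': array([-1.22158087e+00,  1.23792983e-01,  1.65031127e+00,  3.57775251e-05,
        1.36751345e+00, -8.25807656e-02]), 'joint_velocities': array([ 9.11200312e-05, -1.23721778e-03, -8.92642961e-04,  1.75262907e-03,
        1.07667548e-04,  1.59158256e-03]), 'joint_torque': array([-1.61595683e-03, -4.23609066e+01, -3.65752888e+01, -2.15456193e-04,
        7.42800221e-04,  1.14764407e-05]), 'eef_pos': array([ 0.27201385, -0.59032441,  0.23132009]), 'ee_rot': array([-1.47425880e-05,  9.76785164e-01,  2.14221249e-01,  1.57000618e-05]), 'contact_force': array([ 0.80581461, -0.10270841,  0.15811175]), 'moment': array([-0.03459846,  0.02415077, -0.03241705]), 'finger_gap': 0.9992963362352376}
```

View pics/scene0.png

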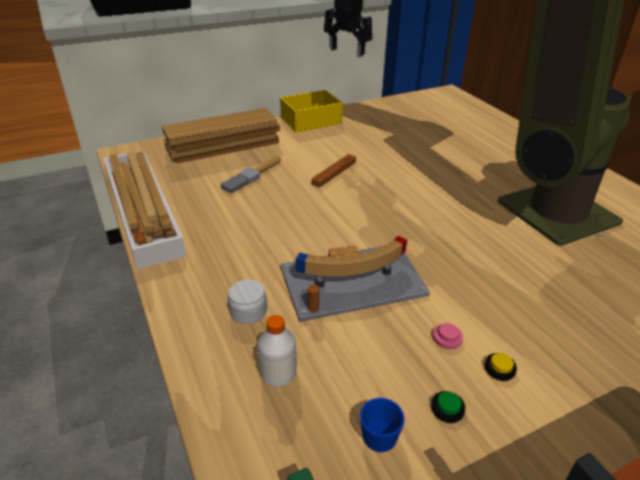

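View pics/top0.png

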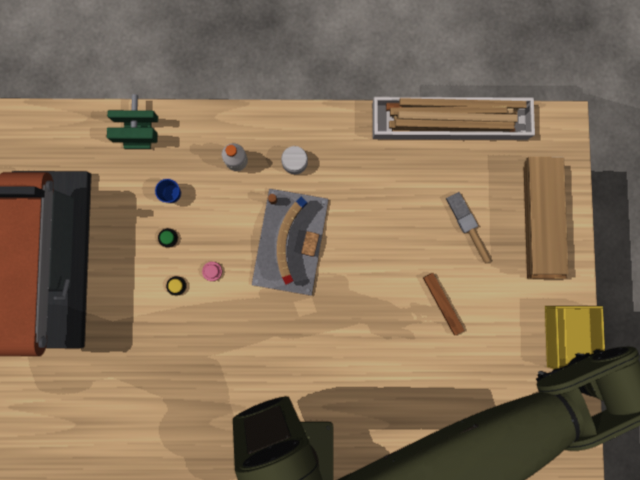

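The top view shows the slat with its red end at (287,280) and its blue end at (303,203). There are three buttons in it: green at (167,238), yellow at (176,286), and a pink look-alike at (212,272). Next I'll work out the move to a wrist view above the slat.

```bash
cat >> h.py <<'E'
def delta(p,s=None):
    s=s or status.get_state();return (rot(s['ee_rot']).T@(np.array(p)-s['eef_pos'])*1000).round(1)
E
python3 - <<'E'
from h import *
c=cam('wrist');save(c,'w0.png');print(np.array(c['mount']).round(3),c['fov_y'],c['cx'],c['cy'])
s=status.get_state();print(rot(s['ee_rot']).round(3),delta([.55,0,.38]))
E
```

```text
[[ 0.001  0.946  0.323  0.083]
 [ 1.    -0.    -0.001 -0.   ]
 [-0.001  0.323 -0.946 -0.141]
 [ 0.     0.     0.     1.   ]] 66.9643085047398 318.75501880991146 242.24353361253867
[[ 0.908  0.419  0.   ]
 [ 0.419 -0.908 -0.   ]
 [ 0.     0.    -1.   ]] [ 499.5 -419.8 -148.7]
```

>>> apply_moves(deltas=[[[-1, 31, -25.5, -1, 0], [-1, 62, -51, -2, 0], [-1, 93, -76.5, -3, 0], [-1, 124, -102, -4, 0], [-1, 155, -127.5, -5, 0]]])

```text
time_s: 1.67
eef_pos: [0.3598, -0.4081, 0.2364]
ee_rot: [0.0, 0.977, 0.214, 0.0]
contact_force: [-0.2, -0.3, 0.6]
finger_gap: 0.302
```

>>> apply_moves(deltas=[[[-1, 31, -25.5, -1, 0], [-1, 62, -51, -2, 0], [-1, 93, -76.5, -3, 0], [-1, 124, -102, -4, 0], [-1, 155, -127.5, -5, 0]]])

```text
time_s: 2.08
eef_pos: [0.4478, -0.2256, 0.2418]
ee_rot: [0.0, 0.977, 0.214, 0.0]
contact_force: [1.9, -0.8, -0.1]
finger_gap: 0.002
```

>>> apply_moves(deltas=[[[-1, 31, -25.5, -1, 0], [-1, 62, -51, -2, 0], [-1, 93, -76.5, -3, 0], [-1, 124, -102, -4, 0], [-1, 155, -127.5, -5, 0]]])

```text
time_s: 2.5
eef_pos: [0.536, -0.043, 0.2472]
ee_rot: [0.001, 0.977, 0.214, 0.001]
contact_force: [0.5, -0.8, 0.4]
finger_gap: 0.001
```

```bash
python3 - <<'E'
from h import *
s=status.get_state();print(s['time_s'],s['eef_pos'],s['finger_gap'],delta([.565,.01,.26]),s['joint_velocities'].round(2))
E
```

```text
2.5 [ 0.53595225 -0.04303261  0.24723333] 0.0010377902552721602 [ 48.6 -36.  -12.8] [ 0.88  0.37 -0.35 -0.   -0.03  0.88]
```

>>> apply_moves(deltas=[[[-1, 25, -18, -7, 0], [-1, 49, -36, -13, 0], [-1, 49, -36, -13, 0], [-1, 49, -36, -13, 0], [-1, 49, -36, -13, 0]]])

```text
time_s: 2.92
eef_pos: [0.5651, 0.01, 0.26]
ee_rot: [0.001, 0.977, 0.214, 0.001]
contact_force: [-0.5, -0.6, 0.0]
finger_gap: -0.004
```

```bash
python3 - <<'E'
from h import *
c=cam('wrist');save(c,'w1.png')
r=optics.cut_out('slat','wrist')
print(len(r),[ (x['score'],x['region'].sum()) for x in r])
np.savez('w1.npz',frame=c['frame'],M=c['M'],reg=r[0]['region'] if r else 0,k=[c['f'],c['cx'],c['cy']])
t=cam('top');np.savez('t1.npz',frame=t['frame'],M=t['M'],k=[t['f'],t['cx'],t['cy']])
s=status.get_state();print(s['eef_pos'])
E
```

```text
1 [(0.65, np.int64(6329))]
[0.5648469  0.00909    0.25985607]
```

View pics/w1.png

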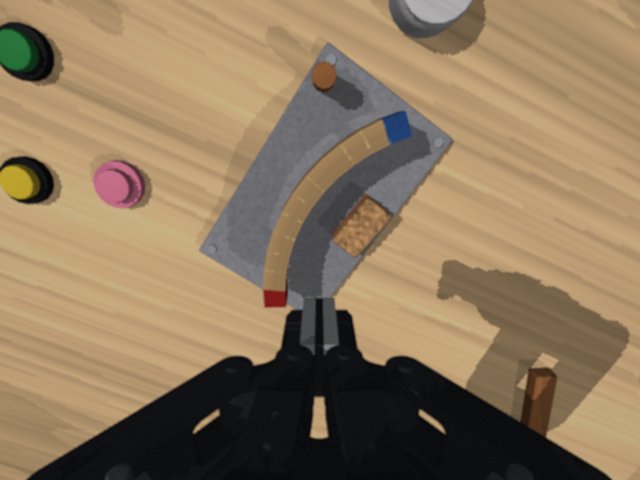

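The wrist view shows the slat running from the red end at (275,298) to the blue end at (397,127), with green at (20,48), yellow at (20,182) and pink at (118,184). I'll fit the arc model to this picture.

```bash
cat > fit.py <<'E'
import numpy as np,cv2
from scipy.optimize import minimize
Rr=.170;L=.231
def arc(x,y,yaw,hw=.011,l0=0,l1=L,n=40):
    # rest frame: x chord red->blue, y to outside of bend; apex centre at (x,y)
    th=(np.linspace(l0,l1,n)-L/2)/Rr
    def cur(r): return np.c_[r*np.sin(th), r*np.cos(th)-Rr]
    P=np.r_[cur(Rr-hw),cur(Rr+hw)[::-1]] if hw else cur(Rr)
    c,s=np.cos(yaw),np.sin(yaw)
    return P@np.array([[c,s],[-s,c]])+[x,y]
def pj(M,k,P):
    q=np.c_[P,np.ones(len(P))]@np.linalg.inv(M).T
    return np.c_[k[1]+k[0]*q[:,0]/-q[:,2],k[2]-k[0]*q[:,1]/-q[:,2]]
def render(M,k,p,z=.075,shape=(480,640)):
    m=np.zeros(shape,np.float32)
    P=arc(*p)
    S=4;m=np.zeros((480*S,640*S),np.uint8)
    for zz in np.linspace(z-.03,z,6):
        cv2.fillPoly(m,[np.round((pj(M,k,np.c_[P,np.full(len(P),zz)])+.5)*S).astype(np.int32)],255)
    return cv2.resize(m,(640,480),interpolation=cv2.INTER_AREA).astype(np.float32)/255
def cmask(f,roi):
    h=cv2.cvtColor(f,cv2.COLOR_RGB2HSV);m=(h[...,1]>90)&(h[...,2]>60)
    r=np.zeros_like(m);r[roi[1]:roi[3],roi[0]:roi[2]]=1
    m=(m&r).astype(np.uint8)
    return m
E
python3 - <<'E'
from fit import *
for n,p0 in(('w1',None),('t1',None)):
    d=np.load(n+'.npz');f=d['frame'];M=d['M'];k=d['k']
    h=cv2.cvtColor(f,cv2.COLOR_RGB2HSV)
    def back(u,v,z=.075):
        dd=M[:3,:3]@np.array([(u-k[1])/k[0],-(v-k[2])/k[0],-1]);o=M[:3,3];return (o+dd*(z-o[2])/dd[2])[:2]
    # sample colours
    if n=='w1':
        for u,v in[(275,280),(300,210),(345,155),(275,298),(397,127),(240,200),(310,240),(350,230)]: print((u,v),h[v,u])
        a=(np.array(back(275,298)),np.array(back(397,127)))
        reg=d['reg']; print('netmask bbox',np.argwhere(reg).min(0),np.argwhere(reg).max(0))
    else: a=(np.array(back(287,280)),np.array(back(303,203)))
    print(n,'red',a[0],'blue',a[1],'chord',np.linalg.norm(a[1]-a[0]))
E
```

```text
(275, 280) [ 16 113 144]
(300, 210) [ 17 116 147]
(345, 155) [ 17 114 150]
(275, 298) [  1 204 126]
(397, 127) [108 180 112]
(240, 200) [120  11 117]
(310, 240) [120  10  79]
(350, 230) [ 15 127 181]
netmask bbox [111 263] [307 411]
w1 red [0.46746547 0.01291886] blue [ 0.66218793 -0.01945516] chord 0.19739532188395567
t1 red [0.46310686 0.01423179] blue [ 0.65811602 -0.02494975] chord 0.19890642534916986
```

```bash
python3 - <<'E'
from fit import *
res={}
for n,seed in(('w1',[(275,285),(275,298),(397,127)]),('t1',[(280,250),(287,280),(303,203)])):
    d=np.load(n+'.npz');f=d['frame'];M=d['M'];k=d['k']
    h=cv2.cvtColor(f,cv2.COLOR_RGB2HSV)
    m=(h[...,1]>60)
    # limit to dilated initial model, drop board-external wood beyond
    p=np.array([.57,.02,0.])
    r0=np.array([.467,.013]) ;b0=np.array([.662,-.019]);
    ch=b0-r0;yaw=np.arctan2(ch[1],ch[0]);mid=(r0+b0)/2
    sag=.17*(1-np.cos(.106/.17)); apex=mid+sag*np.array([-np.sin(yaw),np.cos(yaw)])
    p0=np.array([*apex,yaw])
    roi=cv2.dilate((render(M,k,p0)>.5).astype(np.uint8),np.ones((15,15) if n=='w1' else (7,7)))
    mm=(m&(roi>0)).astype(np.uint8)
    nb,lab,st,_=cv2.connectedComponentsWithStats(mm,connectivity=4);mm=(lab==1+np.argmax(st[1:,4])).astype(np.float32)
    def cost(q): return np.abs(render(M,k,[p0[0]+q[0]/1e3,p0[1]+q[1]/1e3,p0[2]+q[2]/100])-mm)[roi>0].sum()/mm.sum()
    o=minimize(cost,[0,0,0],method='Nelder-Mead',options=dict(initial_simplex=[[0,0,0],[5,0,0],[0,5,0],[0,0,5]],xatol=.05,fatol=1e-4))
    q=o.x;pf=[p0[0]+q[0]/1e3,p0[1]+q[1]/1e3,p0[2]+q[2]/100];print(n,p0,pf,o.fun,mm.sum(),yaw)
    ov=f.copy();rr=(render(M,k,pf)>.5).astype(np.uint8)
    for mk,c in((rr,(0,255,0)),(mm.astype(np.uint8),(255,0,255))):
        cs,_=cv2.findContours(mk,0,1);cv2.drawContours(ov,cs,-1,c,1)
    a=[240,90,440,320] if n=='w1' else [250,180,340,300]
    cr=ov[a[1]:a[3],a[0]:a[2]];s=2.6 if n=='w1' else 4
    cv2.imwrite(f'pics/fit_{n}.png',cv2.resize(cr,None,fx=s,fy=s,interpolation=0)[:,:,::-1][:600])
    e=arc(*pf,hw=0,l0=.017,l1=.017+.195+.002,n=6);print(e.round(4).tolist())
E
```

```text
w1 [ 0.56968038  0.02856791 -0.16265284] [np.float64(0.549165158517198), np.float64(0.030751672513454467), np.float64(-0.05077219875689372)] 0.061667948961257935 6120.0 -0.16265284233076274
[[0.4548, 0.0078], [0.4908, 0.0235], [0.5295, 0.0306], [0.5687, 0.0286], [0.6065, 0.0177], [0.6407, -0.0017]]
t1 [ 0.56968038  0.02856791 -0.16265284] [np.float64(0.6517906551370898), np.float64(0.0030419308825984544), np.float64(-0.29763785184341995)] 0.5906496644020081 830.0 -0.16265284233076274
[[0.5547, 0.0038], [0.5934, 0.0103], [0.6327, 0.0077], [0.6702, -0.0038], [0.7042, -0.0237], [0.7326, -0.0508]]
```

View pics/fit_w1.png

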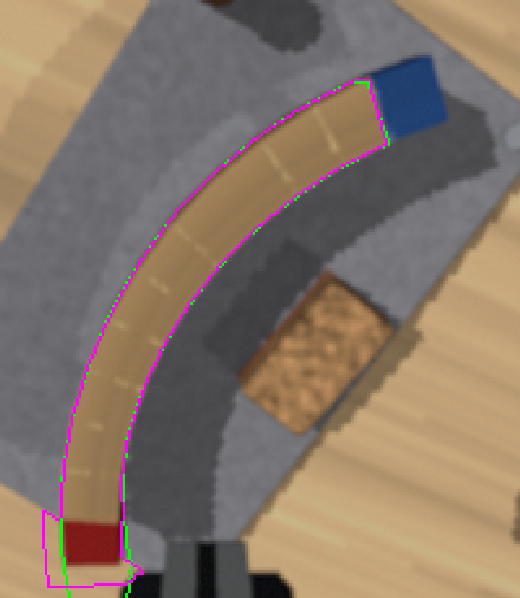

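```bash
cat > fit2.py <<'E'
from fit import *
def run(n,p0,tag,kern):
    d=np.load(n+'.npz');f=d['frame'];M=d['M'];k=d['k']
    h=cv2.cvtColor(f,cv2.COLOR_RGB2HSV).astype(int);H,S,V=h[...,0],h[...,1],h[...,2]
    p0=np.array(p0)
    roi=cv2.dilate((render(M,k,p0)>.5).astype(np.uint8),np.ones((kern,kern)))>0
    red=((H<7)|(H>173))&(S>140)&roi; blue=(H>100)&(H<116)&(S>110)&roi
    # wood limited to between the bands
    w=(S>60)&roi
    core=arc(*p0,hw=.02,l0=.019,l1=L-.019);cm=np.zeros((480,640),np.uint8)
    cv2.fillPoly(cm,[np.round(pj(M,k,np.c_[core,np.full(len(core),.072)])).astype(np.int32)],1)
    w&=(cm>0)
    mm=cv2.morphologyEx((red|blue|w).astype(np.uint8),cv2.MORPH_CLOSE,np.ones((3,3)))
    nb,lab,st,_=cv2.connectedComponentsWithStats(mm,connectivity=8);mm=(lab==1+np.argmax(st[1:,4])).astype(np.float32)
    def cost(q): return np.abs(render(M,k,[p0[0]+q[0]/1e3,p0[1]+q[1]/1e3,p0[2]+q[2]/100])-mm)[roi].sum()/mm.sum()
    o=minimize(cost,[0,0,0],method='Nelder-Mead',options=dict(initial_simplex=[[-2,-2,-2],[5,0,0],[0,5,0],[0,0,5]],xatol=.05,fatol=1e-4))
    q=o.x;pf=[float(p0[0]+q[0]/1e3),float(p0[1]+q[1]/1e3),float(p0[2]+q[2]/100)];print(n,np.round(pf,4),round(o.fun,3),mm.sum())
    ov=f.copy();rr=(render(M,k,pf)>.5).astype(np.uint8)
    for mk,c in((mm.astype(np.uint8),(255,0,255)),(rr,(0,255,0))):
        cs,_=cv2.findContours(mk,0,1);cv2.drawContours(ov,cs,-1,c,1)
    ys,xs=np.where(roi);y0,x0=ys.min(),xs.min();cr=ov[y0:ys.max()+1,x0:xs.max()+1];s=590/max(cr.shape[:2])
    cv2.imwrite(f'pics/fit_{n}_{tag}.png',cv2.resize(cr,None,fx=s,fy=s,interpolation=0)[:,:,::-1])
    e=arc(*pf,hw=0,l0=.017,l1=.214,n=6);print(e.round(4).tolist());return pf
if __name__=='__main__':
    p=[.5697,.0286,-.163]
    for n,kk in(('w1',17),('t1',9)): run(n,p,'b',kk)
E
python3 fit2.py; cd pics; python3 -c "
import cv2,numpy as np
a=cv2.imread('fit_w1_b.png');b=cv2.imread('fit_t1_b.png');h=560
f=lambda i:cv2.resize(i,(380,560))
cv2.imwrite('fb.png',np.hstack([f(a),f(b)]))"
```

```text
w1 [ 0.5698  0.0284 -0.1722] 0.037 6324.0
[[0.4734, 0.017], [0.511, 0.0283], [0.5503, 0.0306], [0.589, 0.0239], [0.6251, 0.0084], [0.6568, -0.0149]]
t1 [ 0.57    0.0302 -0.1546] 0.442 1038.0
[[0.4738, 0.0171], [0.5112, 0.0291], [0.5504, 0.0321], [0.5893, 0.0261], [0.6257, 0.0112], [0.6577, -0.0115]]
```

View pics/fb.png

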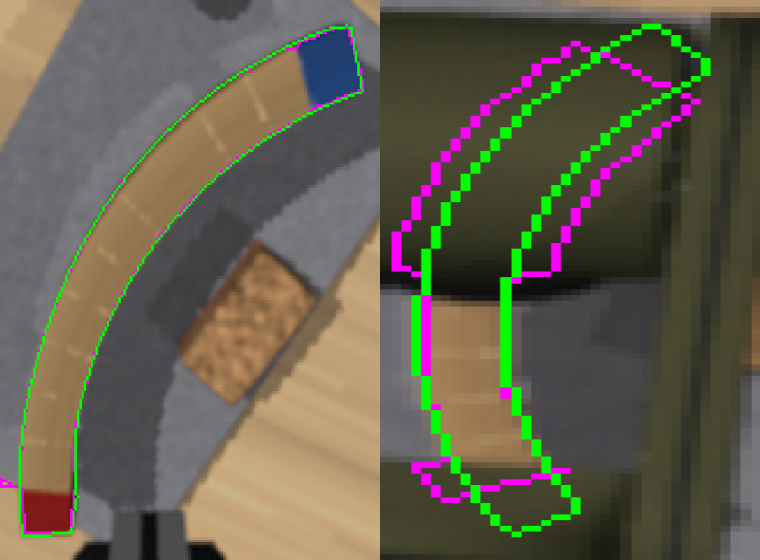

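>>> apply_moves(deltas=[[[-1, -20, -11.5, 35, 0], [-1, -40, -23, 70, 0], [-1, -60, -34, 105, 0], [-1, -80, -45.6, 140, 0], [-1, -80, -45.6, 158, 0]]])

```text
time_s: 3.48
eef_pos: [0.4662, 0.0168, 0.0957]
ee_rot: [-0.001, 0.977, 0.212, -0.004]
contact_force: [-0.4, -1.0, -1.4]
finger_gap: 0.002
```

```bash
python3 - <<'E'
from h import *
c=cam('wrist');save(c,'w2.png');s=status.get_state();print(s['time_s'],s['eef_pos'],s['contact_force'],delta([.4734,.017,.071]))
np.savez('w2.npz',frame=c['frame'],M=c['M'],k=[c['f'],c['cx'],c['cy']])
for u in (s['eef_pos'],[.4734,.017,.075],[.511,.0283,.075]): print(proj(c,u))
E
```

```text
3.5333 [0.46595268 0.01674269 0.09352326] [-2.56554378 -0.30059468 -2.2616651 ] [ 7.1  3.  22.4]
(np.float64(318.98732438732526), np.float64(314.21769569568215))
(np.float64(324.91219805176286), np.float64(282.28102523950525))
(np.float64(337.14672959923587), np.float64(204.58284556945014))
```

View pics/w2.png

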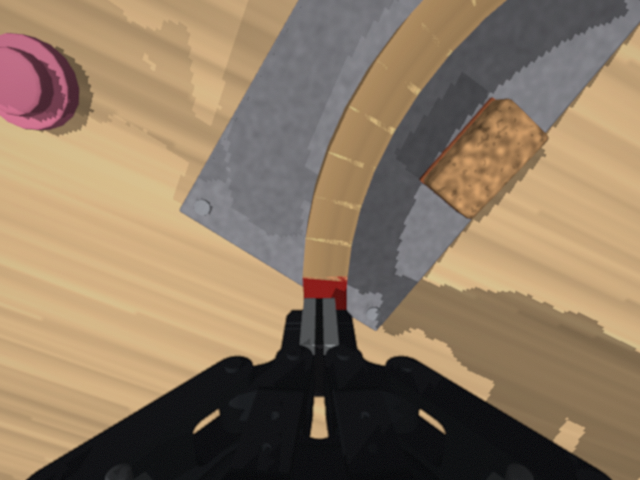

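The fingertips at (319,300) stand just before the red/wood boundary at (326,280), and the projected edge0 at (325,282) agrees with it. Lowering gently.

>>> apply_moves(deltas=[[[-1, 7.1, 3, 4, 0], [-1, 7.1, 3, 8, 0], [-1, 7.1, 3, 12, 0], [-1, 7.1, 3, 16, 0], [-1, 7.1, 3, 16, 0]]])

```text
time_s: 3.95
eef_pos: [0.4739, 0.0167, 0.0777]
ee_rot: [-0.001, 0.977, 0.212, -0.005]
contact_force: [-0.8, -0.9, -0.2]
finger_gap: -0.004
```

```bash
python3 - <<'E'
from h import *
s=status.get_state();print(s['time_s'],s['eef_pos'],s['ee_rot'],s['contact_force'],delta([.4734,.017,.071]))
E
```

```text
3.95 [0.47386022 0.01667985 0.07771402] [-0.00108036  0.97726295  0.21195903 -0.0054159 ] [-0.77902823 -0.85176381 -0.18737845] [-0.2 -0.5  6.7]
```

>>> apply_moves(deltas=[[[-1, 0, -0.5, 2, 0], [-1, 0, -0.5, 4, 0], [-1, 0, -0.5, 6, 0], [-1, 0, -0.5, 7.5, 0], [-1, 0, -0.5, 7.5, 0]]])

```text
time_s: 4.37
eef_pos: [0.4743, 0.0171, 0.0706]
ee_rot: [-0.001, 0.977, 0.212, -0.005]
contact_force: [1.4, 0.1, 2.4]
finger_gap: 0.0
```

```bash
cat > tr.py <<'E'
from h import *
from fit import arc
P=[.5698,.0284,-.1722]
import sys
z=float(sys.argv[1]);l0=float(sys.argv[2])
s=status.get_state()
print(s['time_s'],s['eef_pos'].round(4),s['contact_force'].round(2))
ss=np.linspace(.01,.225,431);A=arc(*P,hw=0,l0=.01,l1=.225,n=431)
d=np.hypot(*(A-s['eef_pos'][:2]).T);i=d.argmin();print('arc s',ss[i],'off mm',d[i]*1e3)
step=float(sys.argv[3])
for j in range(1,6):
    l=min(l0+step*j,.216);a=arc(*P,hw=0,l0=l,l1=l+1e-6,n=2)[0]
    print(round(l,4),delta([*a,z],s).tolist())
E
python3 tr.py .0700 .017 .007
python3 - <<'E'
from h import *
print(status.get_state()['ee_rot'])
f=np.array([status.get_state()['contact_force']]);print(f)
E
```

```text
4.3667 [0.4743 0.0171 0.0706] [1.43 0.13 2.39]
arc s 0.018000000000000002 off mm 0.32722179886470587
0.024 [6.1, -0.1, 0.6]
0.031 [13.1, 0.5, 0.5]
0.038 [20.0, 1.4, 0.5]
0.045 [26.9, 2.5, 0.4]
0.052 [33.8, 3.9, 0.3]
[-7.92990284e-04  9.77258133e-01  2.12001989e-01 -4.59000886e-03]
[[1.42571057 0.12529653 2.3934718 ]]
```

Contact at about 2.4 N, which fits a dip of about 4.4 mm. I'll back up slightly past edge0 before starting the trace.

>>> apply_moves(deltas=[[[-1, -2, 0, 0.6, 0], [-1, -4, 0, 0.6, 0], [-1, -4, 0, 0.6, 0], [-1, -4, 0, 0.6, 0], [-1, -4, 0, 0.6, 0]]])

```text
time_s: 4.78
eef_pos: [0.4708, 0.0154, 0.0703]
ee_rot: [-0.001, 0.977, 0.212, -0.004]
contact_force: [1.7, 0.5, 2.2]
finger_gap: -0.001
```

```bash
python3 tr.py .070 .014 .004; python3 - <<'E'
from h import *
c=cam('scene');save(c,'s2.png')
cv2.imwrite('pics/s2c.png',cv2.resize(c['frame'][210:330,260:450],None,fx=4,fy=4,interpolation=2)[:,:,::-1])
E
```

```text
4.7833 [0.4708 0.0154 0.0703] [1.66 0.5  2.21]
arc s 0.014 off mm 0.46401183174337496
0.018 [4.0, -0.4, 0.3]
0.022 [8.0, -0.3, 0.2]
0.026 [12.0, -0.0, 0.2]
0.03 [16.0, 0.3, 0.2]
0.034 [19.9, 0.8, 0.1]
```

View pics/s2c.png

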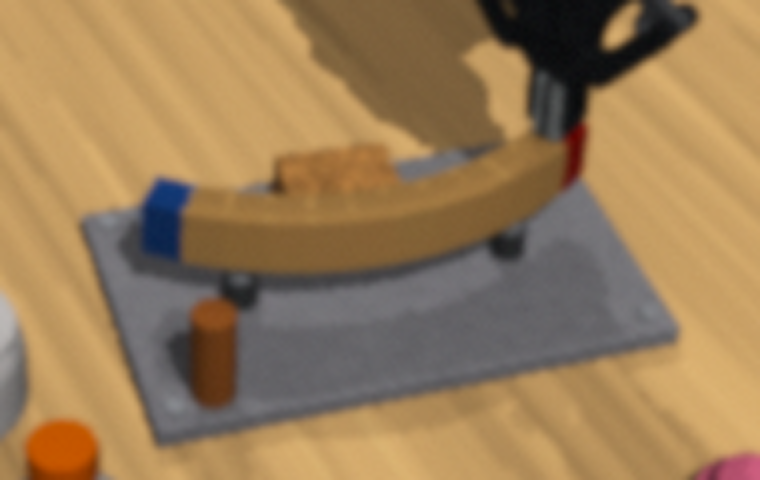

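The tips rest on the top edge at the red end (crop pixel (553,130)), and the slat is slightly dipped. Tracing now.

>>> apply_moves(deltas=[[[-1, 4, -0.4, 0.2, 0], [-1, 8, -0.3, 0.2, 0], [-1, 12, 0, 0.2, 0], [-1, 16, 0.3, 0.2, 0], [-1, 20, 0.8, 0.1, 0]]])

```text
time_s: 5.25
eef_pos: [0.4893, 0.0232, 0.0696]
ee_rot: [-0.001, 0.977, 0.212, -0.005]
contact_force: [-1.9, -1.1, 3.0]
finger_gap: 0.002
```

```bash
python3 tr.py .070 .034 .004
```

```text
5.25 [0.4893 0.0232 0.0696] [-1.92 -1.09  3.02]
arc s 0.034 off mm 0.22251079584166336
0.038 [3.8, 0.7, -0.4]
0.042 [7.8, 1.3, -0.4]
0.046 [11.7, 2.0, -0.5]
0.05 [15.6, 2.8, -0.5]
0.054 [19.5, 3.7, -0.6]
```

>>> apply_moves(deltas=[[[-1, 3.8, 0.7, -0.3, 0], [-1, 7.8, 1.3, -0.4, 0], [-1, 11.7, 2, -0.5, 0], [-1, 15.6, 2.8, -0.5, 0], [-1, 19.5, 3.7, -0.6, 0]]])

```text
time_s: 5.67
eef_pos: [0.509, 0.028, 0.07]
ee_rot: [-0.001, 0.977, 0.212, -0.005]
contact_force: [-1.7, -0.8, 2.3]
finger_gap: 0.002
```

```bash
python3 tr.py .070 .054 .004
```

```text
5.6667 [0.509 0.028 0.07 ] [-1.7  -0.79  2.32]
arc s 0.0545 off mm 0.16816919146491513
0.058 [3.5, 1.0, -0.0]
0.062 [7.4, 2.1, -0.1]
0.066 [11.2, 3.2, -0.1]
0.07 [15.0, 4.5, -0.2]
0.074 [18.7, 5.8, -0.2]
```

>>> apply_moves(deltas=[[[-1, 3.5, 1, 0, 0], [-1, 7.4, 2.1, -0.1, 0], [-1, 11.2, 3.2, -0.1, 0], [-1, 15, 4.5, -0.2, 0], [-1, 18.7, 5.8, -0.2, 0]]])

```text
time_s: 6.08
eef_pos: [0.5288, 0.0306, 0.07]
ee_rot: [-0.001, 0.977, 0.212, -0.005]
contact_force: [-2.1, 0.4, 2.0]
finger_gap: -0.006
```

```bash
python3 tr.py .070 .074 .004
```

```text
6.0833 [0.5288 0.0306 0.07  ] [-2.06  0.4   1.98]
arc s 0.0745 off mm 0.15934744681393018
0.078 [3.4, 1.4, -0.0]
0.082 [7.1, 2.9, -0.1]
0.086 [10.7, 4.5, -0.1]
0.09 [14.4, 6.2, -0.1]
0.094 [17.9, 8.0, -0.2]
```

>>> apply_moves(deltas=[[[-1, 3.4, 1.4, 0, 0], [-1, 7.1, 2.9, 0, 0], [-1, 10.7, 4.5, -0.1, 0], [-1, 14.4, 6.2, -0.1, 0], [-1, 17.9, 8, -0.2, 0]]])

```text
time_s: 6.5
eef_pos: [0.5488, 0.0307, 0.07]
ee_rot: [-0.001, 0.977, 0.212, -0.005]
contact_force: [-2.7, -0.7, 2.6]
finger_gap: 0.002
```

```bash
python3 tr.py .070 .094 .004
```

```text
6.5 [0.5488 0.0307 0.07  ] [-2.66 -0.7   2.62]
arc s 0.0945 off mm 0.10440394148775571
0.098 [3.2, 1.7, -0.1]
0.102 [6.7, 3.6, -0.1]
0.106 [10.1, 5.7, -0.1]
0.11 [13.5, 7.8, -0.2]
0.114 [16.9, 10.0, -0.2]
```

>>> apply_moves(deltas=[[[-1, 3.2, 1.7, 0, 0], [-1, 6.7, 3.6, -0.1, 0], [-1, 10.1, 5.7, -0.1, 0], [-1, 13.5, 7.8, -0.2, 0], [-1, 16.9, 10, -0.2, 0]]])

```text
time_s: 6.92
eef_pos: [0.5688, 0.0286, 0.07]
ee_rot: [-0.001, 0.977, 0.212, -0.005]
contact_force: [-2.0, 1.1, 3.0]
finger_gap: -0.002
```

```bash
python3 tr.py .070 .114 .004; python3 - <<'E'
from h import *
c=cam('wrist');save(c,'w3.png')
E
```

```text
6.9167 [0.5688 0.0286 0.07  ] [-1.97  1.07  3.04]
arc s 0.11449999999999999 off mm 0.08512194086500505
0.118 [2.9, 2.1, -0.0]
0.122 [6.2, 4.4, -0.1]
0.126 [9.3, 6.8, -0.1]
0.13 [12.5, 9.3, -0.2]
0.134 [15.5, 11.9, -0.2]
```

View pics/w3.png

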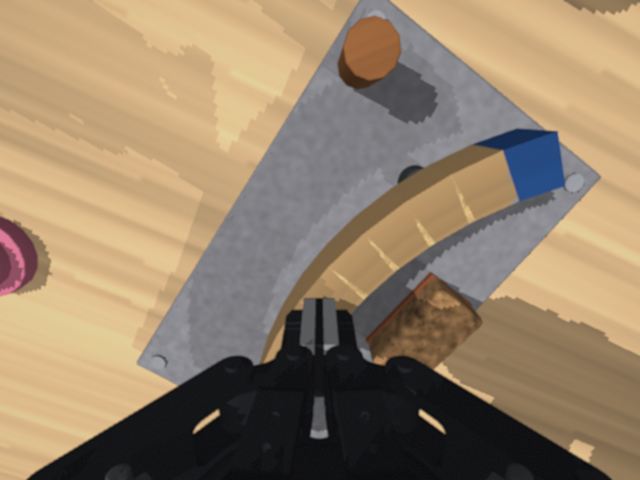

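The tips at (319,300) sit near the middle of the slat's top at mid-length, so I'm continuing.

>>> apply_moves(deltas=[[[-1, 2.9, 2.1, 0, 0], [-1, 6.2, 4.4, -0.1, 0], [-1, 9.3, 6.8, -0.1, 0], [-1, 12.5, 9.3, -0.2, 0], [-1, 15.5, 11.9, -0.2, 0]]])

```text
time_s: 7.38
eef_pos: [0.5889, 0.024, 0.0702]
ee_rot: [-0.001, 0.977, 0.212, -0.004]
contact_force: [-1.6, 1.3, 1.8]
finger_gap: -0.0
```

```bash
python3 tr.py .070 .134 .004
```

```text
7.3833 [0.5889 0.024  0.0702] [-1.64  1.29  1.76]
arc s 0.135 off mm 0.17284497774751517
0.138 [2.1, 1.9, 0.2]
0.142 [5.0, 4.6, 0.2]
0.146 [7.9, 7.4, 0.1]
0.15 [10.7, 10.3, 0.1]
0.154 [13.5, 13.2, 0.1]
```

>>> apply_moves(deltas=[[[-1, 2.1, 1.9, 0.2, 0], [-1, 5, 4.6, 0.2, 0], [-1, 7.9, 7.4, 0.1, 0], [-1, 10.7, 10.3, 0.1, 0], [-1, 13.5, 13.2, 0.1, 0]]])

```text
time_s: 7.8
eef_pos: [0.6071, 0.0175, 0.07]
ee_rot: [-0.001, 0.977, 0.212, -0.004]
contact_force: [-1.9, 0.0, 2.8]
finger_gap: -0.002
```

```bash
python3 tr.py .070 .154 .004
```

```text
7.8 [0.6071 0.0175 0.07  ] [-1.87  0.04  2.8 ]
arc s 0.1545 off mm 0.06847330516341948
0.158 [2.3, 2.7, -0.0]
0.162 [4.9, 5.7, -0.0]
0.166 [7.4, 8.8, -0.1]
0.17 [9.9, 11.9, -0.1]
0.174 [12.3, 15.2, -0.1]
```

>>> apply_moves(deltas=[[[-1, 2.3, 2.7, 0, 0], [-1, 4.9, 5.7, 0, 0], [-1, 7.4, 8.8, -0.1, 0], [-1, 9.9, 11.9, -0.1, 0], [-1, 12.3, 15.2, -0.1, 0]]])

```text
time_s: 8.22
eef_pos: [0.625, 0.0086, 0.0699]
ee_rot: [-0.001, 0.977, 0.212, -0.004]
contact_force: [-0.2, -0.1, 3.7]
finger_gap: 0.001
```

```bash
python3 tr.py .070 .174 .004
```

```text
8.2167 [0.625  0.0086 0.0699] [-0.21 -0.11  3.65]
arc s 0.17450000000000002 off mm 0.10865178068984906
0.178 [2.0, 3.0, -0.1]
0.182 [4.3, 6.3, -0.1]
0.186 [6.4, 9.7, -0.1]
0.19 [8.5, 13.1, -0.2]
0.194 [10.5, 16.5, -0.2]
```

>>> apply_moves(deltas=[[[-1, 2, 3, -0.1, 0], [-1, 4.3, 6.3, -0.1, 0], [-1, 6.4, 9.7, -0.1, 0], [-1, 8.5, 13.1, -0.2, 0], [-1, 10.5, 16.5, -0.2, 0]]])

```text
time_s: 8.63
eef_pos: [0.6418, -0.0023, 0.0701]
ee_rot: [-0.001, 0.977, 0.212, -0.004]
contact_force: [-0.9, 1.2, 2.6]
finger_gap: 0.001
```

```bash
python3 tr.py .070 .194 .0045
```

```text
8.6333 [ 0.6418 -0.0023  0.0701] [-0.88  1.25  2.55]
arc s 0.1945 off mm 0.10967827261356049
0.1985 [1.9, 3.6, 0.0]
0.203 [3.9, 7.6, -0.0]
0.2075 [5.8, 11.7, -0.0]
0.212 [7.6, 15.8, -0.1]
0.216 [9.2, 19.5, -0.1]
```

>>> apply_moves(deltas=[[[-1, 1.9, 3.6, 0, 0], [-1, 3.9, 7.6, 0, 0], [-1, 5.8, 11.7, 0, 0], [-1, 7.6, 15.8, 0, 0], [-1, 9.3, 19.7, 0, 0]]])

```text
time_s: 9.05
eef_pos: [0.6588, -0.0167, 0.0699]
ee_rot: [-0.001, 0.977, 0.212, -0.004]
contact_force: [-1.6, 1.9, 2.6]
finger_gap: 0.002
```

```bash
python3 tr.py .070 .210 .004; python3 - <<'E'
from h import *
c=cam('wrist');save(c,'w4.png')
E
```

```text
9.05 [ 0.6588 -0.0167  0.0699] [-1.62  1.9   2.62]
arc s 0.21650000000000003 off mm 0.24945685548748073
0.214 [-1.1, -2.5, -0.0]
0.216 [-0.3, -0.7, -0.1]
0.216 [-0.3, -0.7, -0.1]
0.216 [-0.3, -0.7, -0.1]
0.216 [-0.3, -0.7, -0.1]
```

View pics/w4.png

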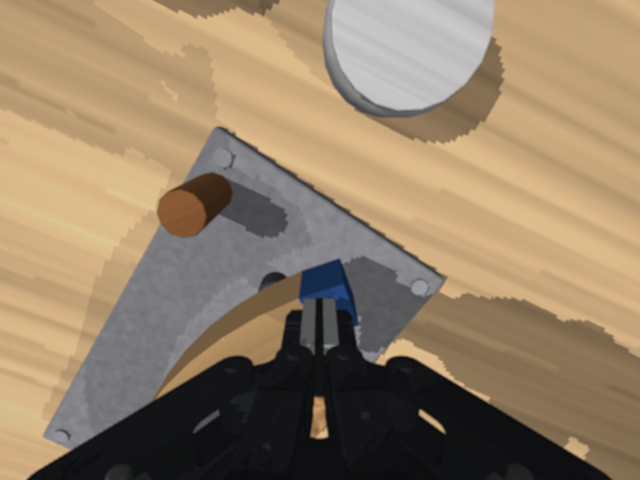

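The tips are on the blue band at (320,300), past edge5. Lifting straight up, then moving to the buttons.

>>> apply_moves(deltas=[[[-1, 0, 0, -15, 0], [-1, 0, 0, -45, 0], [-1, 0, 0, -85, 0], [-1, 0, 0, -125, 0], [-1, 0, 0, -160, 0]]])

```text
time_s: 9.52
eef_pos: [0.6608, -0.0175, 0.2335]
ee_rot: [-0.0, 0.977, 0.212, -0.003]
contact_force: [-0.2, 0.1, -0.1]
finger_gap: -0.001
```

```bash
python3 - <<'E'
from h import *
s=status.get_state();print(s['eef_pos'],s['contact_force'],delta([.54,.29,.23]))
E
```

```text
[ 0.66083747 -0.01748356  0.23354699] [-0.20990026  0.11348126 -0.14939173] [  17.3 -329.9    3.9]
```

>>> apply_moves(deltas=[[[-1, 2, -40, 0, 0], [-1, 4, -80, 0, 0], [-1, 6, -120, 0, 0], [-1, 8, -160, 0, 0], [-1, 10, -200, 0, 0]]])

```text
time_s: 9.93
eef_pos: [0.5864, 0.1699, 0.2348]
ee_rot: [0.0, 0.977, 0.211, -0.002]
contact_force: [0.2, 1.0, 0.2]
finger_gap: -0.002
```

>>> apply_moves(deltas=[[[-1, 2, -40, 0, 0], [-1, 4, -80, 0, 0], [-1, 7, -130, 3, 0], [-1, 7, -130, 3, 0], [-1, 7, -130, 3, 0]]])

```text
time_s: 10.35
eef_pos: [0.5378, 0.2934, 0.2323]
ee_rot: [0.0, 0.977, 0.214, -0.002]
contact_force: [-0.4, -0.2, 1.0]
finger_gap: -0.003
```

```bash
python3 - <<'E'
from h import *
c=cam('wrist');save(c,'w5.png');s=status.get_state();print(s['time_s'],s['eef_pos'])
np.savez('w5.npz',frame=c['frame'],M=c['M'],k=[c['f'],c['cx'],c['cy']])
for t in('pass','rework'):
    for d in optics.find_in(t,'wrist'): p=w(c,d['position']);print(t,round(d['score'],2),p.round(4),np.round(proj(c,p)))
E
```

```text
10.4 [0.53872556 0.29174323 0.23236503]
pass 0.57 [0.5732 0.3365 0.0216] [293. 154.]
rework 0.83 [0.4484 0.3038 0.0226] [274. 277.]
rework 0.77 [0.4863 0.2107 0.0204] [369. 280.]
rework 0.41 [0.5682 0.0384 0.0127] [544. 275.]
```

View pics/w5.png

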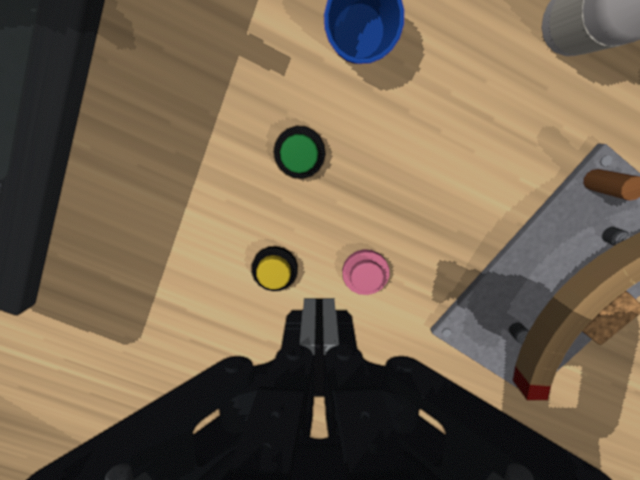

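Green with its black housing is at (299,153), yellow at (273,271), and the pink look-alike at (368,275). The green one is the target. I'll confirm it in an enlarged crop and measure it.

```bash
python3 - <<'E'
import numpy as np,cv2
from fit import pj
d=np.load('w5.npz');f=d['frame'];M=d['M'];k=d['k']
h=cv2.cvtColor(f,cv2.COLOR_RGB2HSV);m=((h[...,0]>45)&(h[...,0]<85)&(h[...,1]>100)).astype(np.uint8)
cs,_=cv2.findContours(m[100:200,250:350],0,1);c=max(cs,key=cv2.contourArea)+[250,100]
e=cv2.fitEllipse(c);print(e)
u,v=e[0]
for z in(.02,.025,.03,.035):
    dd=M[:3,:3]@np.array([(u-k[1])/k[0],-(v-k[2])/k[0],-1]);o=M[:3,3];t=(z-o[2])/dd[2];p=o+dd*t
    a=np.linspace(0,6.28,60);q=pj(M,k,np.c_[p[0]+.018*np.cos(a),p[1]+.018*np.sin(a),np.full(60,z)]).astype(np.float32)
    print(z,p[:2].round(4),cv2.fitEllipse(q)[1])
cv2.imwrite('pics/w5c.png',cv2.resize(f[100:310,230:410],None,fx=2.8,fy=2.8,interpolation=2)[:,:,::-1])
E
```

```text
((298.63458251953125, 153.104736328125), (38.34309005737305, 39.60041427612305), 154.246826171875)
0.02 [0.5759 0.332 ] (37.826011657714844, 39.0126838684082)
0.025 [0.5765 0.332 ] (38.36941146850586, 39.57326889038086)
0.03 [0.577  0.3319] (38.92866516113281, 40.150211334228516)
0.035 [0.5775 0.3319] (39.504459381103516, 40.74422836303711)
```

View pics/w5c.png

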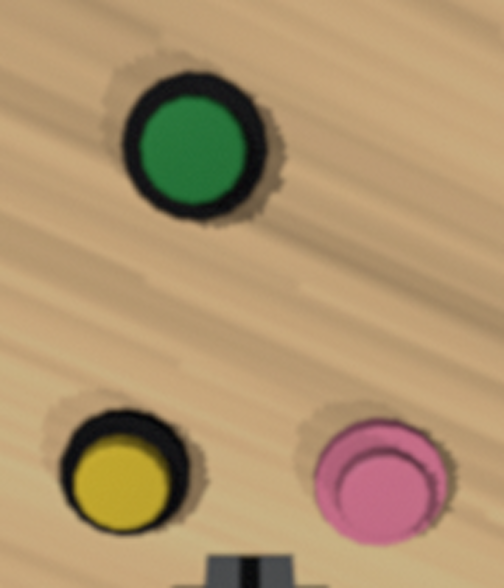

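The crop confirms it: a green cap on a black housing, measured at about (0.576, 0.332) with its top near z = 0.025. Moving above it.

```bash
python3 - <<'E'
from h import *
print(delta([.576,.332,.06]))
E
```

```text
[ 51.  -23.2 172.1]
```

>>> apply_moves(deltas=[[[-1, 25, -12, 20, 0], [-1, 51, -23, 50, 0], [-1, 51, -23, 85, 0], [-1, 51, -23, 120, 0], [-1, 51, -23, 155, 0]]])

```text
time_s: 10.92
eef_pos: [0.5777, 0.33, 0.0758]
ee_rot: [0.001, 0.978, 0.21, -0.001]
contact_force: [-0.1, 0.9, 0.3]
finger_gap: -0.002
```

>>> apply_moves(deltas=[[[-1, 0, 0, 10, 0], [-1, 0, 0, 17, 0], [-1, 0, 0, 17, 0], [-1, 0, 0, 17, 0], [-1, 0, 0, 17, 0]]])

```text
time_s: 11.33
eef_pos: [0.5798, 0.3305, 0.0622]
ee_rot: [0.0, 0.978, 0.21, 0.001]
contact_force: [1.4, 0.0, 0.1]
finger_gap: -0.001
```

```bash
python3 - <<'E'
from h import *
c=cam('wrist');save(c,'w6.png');s=status.get_state();print(s['time_s'],s['eef_pos'],s['contact_force'],delta([.576,.332,.03]),proj(c,s['eef_pos']),proj(c,[.576,.332,.025]))
c=cam('scene');cv2.imwrite('pics/s6.png',cv2.resize(c['frame'][320:460,360:540],None,fx=4,fy=4,interpolation=2)[:,:,::-1])
E
```

```text
11.3833 [0.57960941 0.33058937 0.06211104] [ 0.20537592 -0.09048436  0.29785853] [-2.8 -2.8 32.1] (np.float64(318.6400538008584), np.float64(316.45713862913476)) (np.float64(313.449744302844), np.float64(285.5877428305404))
```

View pics/w6.png

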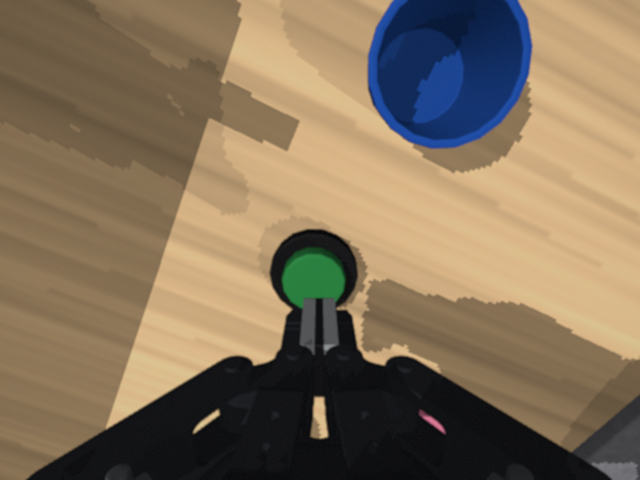

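View pics/s6.png

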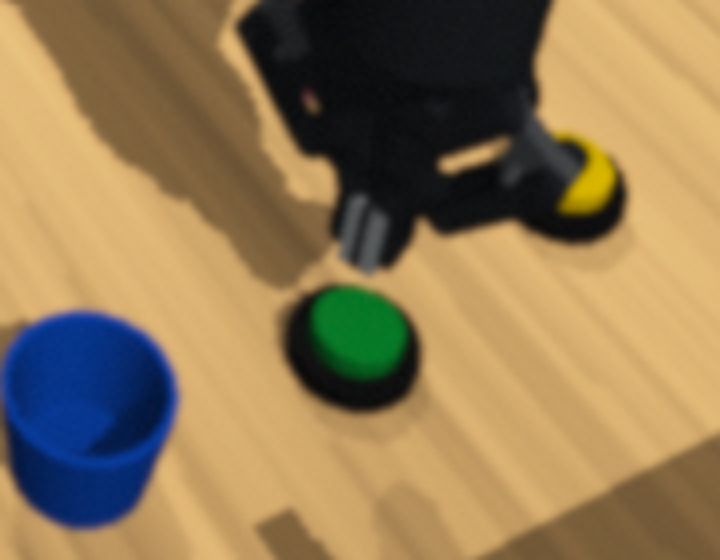

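The cap centre shows near (314,278) in the wrist view, about 3–4 mm further along tool x than predicted. I'll use +1 in x and −2.5 in y and press in steps, watching the force.

>>> apply_moves(deltas=[[[-1, 1, -2.5, 10, 0], [-1, 1, -2.5, 20, 0], [-1, 1, -2.5, 28, 0], [-1, 1, -2.5, 33, 0], [-1, 1, -2.5, 33, 0]]])

```text
time_s: 11.85
eef_pos: [0.5776, 0.3326, 0.026]
ee_rot: [0.001, 0.978, 0.21, -0.001]
contact_force: [0.2, -0.4, -0.3]
finger_gap: 0.001
```

>>> apply_moves(deltas=[[[-1, 0, 0, 1, 0], [-1, 0, 0, 2, 0], [-1, 0, 0, 3, 0], [-1, 0, 0, 4, 0], [-1, 0, 0, 4, 0]]])

```text
time_s: 12.27
eef_pos: [0.5778, 0.3327, 0.0222]
ee_rot: [0.001, 0.978, 0.21, -0.001]
contact_force: [-0.1, 0.1, -0.6]
finger_gap: -0.002
```

>>> apply_moves(deltas=[[[-1, 0, 0, 1, 0], [-1, 0, 0, 2, 0], [-1, 0, 0, 3, 0], [-1, 0, 0, 4, 0], [-1, 0, 0, 4, 0]]])

```text
time_s: 12.68
eef_pos: [0.578, 0.3328, 0.0185]
ee_rot: [0.001, 0.978, 0.21, -0.001]
contact_force: [-1.6, 0.1, 2.1]
finger_gap: 0.006
```

```bash
python3 - <<'E'
from h import *
c=cam('scene');cv2.imwrite('pics/s7.png',cv2.resize(c['frame'][320:460,360:540],None,fx=4,fy=4,interpolation=2)[:,:,::-1])
E
```

View pics/s7.png

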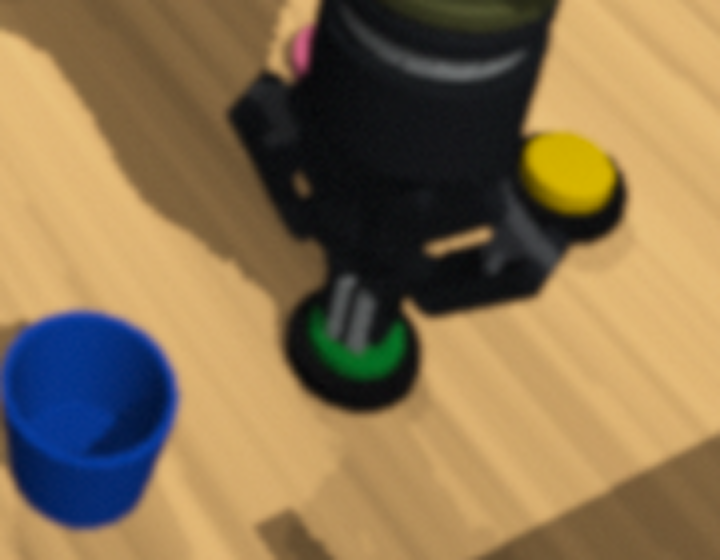

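The tips rest near the middle of the green cap with contact starting, so I'm pressing on.

>>> apply_moves(deltas=[[[-1, 0, 0, 1, 0], [-1, 0, 0, 2, 0], [-1, 0, 0, 3, 0], [-1, 0, 0, 3.5, 0], [-1, 0, 0, 3.5, 0]]])

```text
time_s: 13.15
eef_pos: [0.5781, 0.3329, 0.016]
ee_rot: [0.001, 0.978, 0.21, -0.001]
contact_force: [-4.7, -2.5, 8.9]
finger_gap: -0.001
```

>>> apply_moves(deltas=[[[-1, 0, 0, 0.5, 0], [-1, 0, 0, 1, 0], [-1, 0, 0, 1.5, 0], [-1, 0, 0, 1.5, 0], [-1, 0, 0, 1.5, 0]]])

```text
time_s: 13.57
eef_pos: [0.5781, 0.3328, 0.0159]
ee_rot: [0.001, 0.978, 0.21, -0.001]
contact_force: [-4.6, -2.4, 10.5]
finger_gap: -0.003
```

Position stops at z = 0.016 while the force climbs to 10 N: it's bottomed. One firm hold, then release straight up.

>>> apply_moves(deltas=[[[-1, 0, 0, 2, 0], [-1, 0, 0, 3, 0], [-1, 0, 0, 3, 0], [-1, 0, 0, 3, 0], [-1, 0, 0, 3, 0]]])

```text
time_s: 13.98
eef_pos: [0.5782, 0.3329, 0.0159]
ee_rot: [0.001, 0.978, 0.21, -0.002]
contact_force: [-8.8, -4.6, 17.8]
finger_gap: 0.002
```

>>> apply_moves(deltas=[[[-1, 0, 0, -5, 0], [-1, 0, 0, -20, 0], [-1, 0, 0, -55, 0], [-1, 0, 0, -95, 0], [-1, 0, 0, -135, 0]]])

```text
time_s: 14.4
eef_pos: [0.5777, 0.3329, 0.1512]
ee_rot: [0.001, 0.978, 0.21, -0.003]
contact_force: [1.9, -0.1, 0.4]
finger_gap: 0.001
```

>>> apply_moves(deltas=[[[-1, 0, 0, -30, 0], [-1, 0, 0, -60, 0], [-1, 0, 0, -60, 0], [-1, 0, 0, -60, 0], [-1, 0, 0, -60, 0]]])

```text
time_s: 14.82
eef_pos: [0.5777, 0.3329, 0.2104]
ee_rot: [0.001, 0.978, 0.21, -0.003]
contact_force: [-0.3, 0.2, -0.7]
finger_gap: 0.002
```

```bash
python3 - <<'E'
from h import *
c=cam('scene');save(c,'s8.png');s=status.get_state();print(s['time_s'],s['eef_pos'],s['contact_force'],s['joint_velocities'].round(3))
E
```

```text
14.8667 [0.57716757 0.3326549  0.20914205] [-0.46038348  0.02208501 -0.45148177] [-0.003  0.017  0.014  0.     0.003 -0.002]
```

View pics/s8.png

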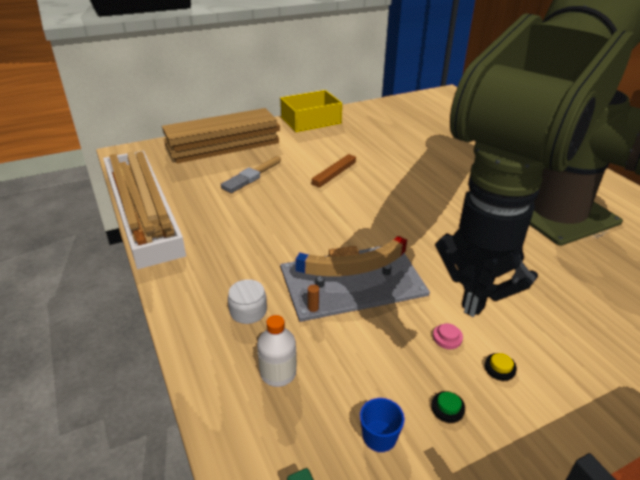

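The final scene shows the bystanders where they were and both buttons up: green at (449,405), yellow at (501,365). The slat is at rest and the gripper is clear at z = 0.21. Handing in.

```bash
python3 - <<'E'
from h import *
print(env.close_job())
E
```

```text
the job is handed in; nothing more can be done
None
```

I traced the slat from the red end to the blue end, pressed the green button, and handed the job in at about 15 s. No verdict came back.

- **Tracing:** With the fingers shut, I started about 3 mm before edge0 and finished about 2.5 mm past edge5. Measured against the arc I fitted to the wrist picture, the fingertips stayed within about 0.5 mm of the centre line. The tip held near z = 0.070 m, a dip of about 5 mm. Upward force was about 2 to 4 N, with sensor noise of about 1 N.
- **Green button:** I pressed it down until it stopped at z ≈ 0.016 m, about 6 mm below the height where contact began. The force rose to 18 N there. I then released it straight up. The yellow button and its pink look-alike were not touched.
- **Last check:** The tool is clear at z = 0.21 m with about zero force, the slat is back up, both buttons are released, and nothing else appears to have moved.
- **Disagreements:** My re-fit of the slat in the top camera view failed because the arm blocked it, so I used the wrist fit alone. The first estimates of the green button differed by up to about 9 mm between views. The button's top was also about 3 mm lower than I had estimated, so I found it by touch.

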